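Bayonet lid held at the half-turn, short of its lock

ROBOT

A 7-joint arm with a two-finger parallel gripper is mounted at the origin on the work surface. World frame = base frame: x ahead of the robot, y to its left, z up, the work surface at z = 0. Lengths are in mm, angles in rad, forces in N, time in s.
With the tool pointing down it reaches from about 400 to 875 mm from the base axis. Payload 4.4 kg.
Tool frame: the origin (TCP) lies at the very end of the fingers, on their centre line; the grasp point (between the pads) lies 19 mm behind it; z points along the fingers, x is the direction in which the jaws open and shut, and the axes are right-handed (so a half turn about z gives the same grasp; the last joint's range is limited). The gripper opens to 85 mm and grips with 20 to 120 N. Pads are 22 mm wide; open, the fingers measure 114 mm over their backs; the gripper's body (76 mm by 85 mm) begins 54 mm behind the grasp point. The pads swing forward as they close: fully open they stand 13 mm farther back than shut.
Start: joints at [-1.342, 0.628, 0.038, 1.517, -0.027, 0.996, -0.02], TCP at [188.832, 621.981, 231.313] pointing down, gripper open.
Joint ranges: [-3.06, 3.06], [-0.37, 2.12], [-1.25, 1.32], [0.18, 2.47], [-1.1, 4.24], [0.23, 1.98], [-2.94, 2.94]. Speed limits (rad/s): [2.57, 2.57, 3.14, 3.14, 3.14, 3.14, 3.14].

INTERFACE

Orientations are given as [roll, pitch, yaw] about the fixed x, y, z axes, in that order (R = Rz(yaw) Ry(pitch) Rx(roll)).
In Python, from cell import telemetry, get_image, get_calibration, ctrl gives the robot as it stands. The module is installed in compiled form; this text tells all that it offers.
- The arm moves only by the tool arm_command, never from a script. Its arguments are lists of equal length, an entry for each row: "rot": the turn, a rotation vector about the world's x, y, z in degrees, a list of three; "slide": the shift along the world's x, y, z in mm, a list of three; "gripper": the finger opening in mm, from 0 to 85.4. A call has 1 to 5 rows; each row shifts and turns the pose as measured when the row begins; what a row does not reach is not made up. A row lasts 1/12 s, in which the tool goes at most 41.7 mm and 7.16 degrees, less where a joint would pass 70% of its speed; a pose out of reach is approached as far as the arm can. A call with a gripper value outside its range is refused whole. The fingers move at their own pace and stop on an object; the grip force is fixed at half the most. Time passes only in rows, so rows that do not move let the fingers close. It gives the time, the measured TCP pose, the force and the opening at its end, in the units of the state.
- telemetry.read_state(): the state, without advancing time (a new reading comes with each control period).
- get_image(name): name is "scene" or "top" or "wrist"; returns (picture, depth): 420x560x3 uint8, red, green, blue; 420x560 float32, mm along the optical axis (not along the pixel's ray), 0 where there is no reading.
- get_calibration(name): a dict with "fx", "fy", "cx", "cy" (pixels), "xyz" and "attitude" of the camera in the world. Camera axes: x right, y up, looking along -z (the intrinsics and any distortion apply to the point x, -y, -z); pixel columns grow to the right and rows downward; lengths in mm; the calibration is good to about 2 mm. A picture is of the moment at which its call begins: read the wrist's pose just before it. get_calibration takes no time and is no camera call; for the wrist camera it gives the pose at the moment of the call.
- ctrl.finish_job(): hands the job in, once; it reports no verdict.
The state is a dict: "clock": time; "qpos": joint angles; "qd": joint speeds; "tau": joint torques, N m; "eef_pos": TCP position; "tool_rot": TCP orientation; "force": force on the tool from outside, world axes, zero at the start; "torque": the same for the moment, N m; "width": finger opening in mm.
Only numpy, scipy, OpenCV 4.12 (cv2) and the standard library are available. Lean on these libraries where they do the work, as an engineer would, in place of code of your own. Each camera call takes 0.05 s, during which the arm holds its last target.

TASK

Lift the bayonet lid up and off its two-prong hook, lower it onto the round parts pot so that its two lugs drop through the rim notches, then press it flush on the rim and twist it clockwise (seen from above) halfway to its lock, until its grip bar lines up with the two round studs, never going on into the lock click. Finish still gripping the lid and holding it there, pressed flush against the sprung pad and still, so that the seal can be checked before it is locked; do not let go. Leave the tools and the phone panel lying where they are.

Things in the scene. Friction and masses are not known exactly. Their poses are not given: they have to be found in the camera images.
- lid: Loose aluminium bayonet lid, about 150 g (may vary). Origin on its axis at the flange's underside, z up. Flange: disc of radius 42 mm, z 0 to 5 mm. Grip bar on top along x; plug and two lugs below. Half a turn about z makes no difference. Starts hanging upright by its flange on the hook's two prongs, lid x within 20 degrees of hook x.
- lid_grip (a point): Where to pinch the lid: on its axis, 29 mm above its origin. The upright grey grip bar is 60 mm long (lid x), 12 mm wide (lid y) and stands from the flange (z 5 mm) to z = 41 mm. Close across lid y, from above.
- lid_plug (a point): Lower end of the lid's plug, on its axis, 22 mm below its origin. Plug radius 22 mm, tapered to 18 mm over the last 5 mm. The two lugs, at lid +x and -x, reach to radius 29 mm, are 10 mm wide and lie 14 to 20 mm below the lid's origin.
- hook: Fixed stand; place and yaw vary. Origin under its base (150 x 100 x 8 mm). Post at local x = 68 mm, 102 mm tall. Two prongs of 8 mm rod along local x at y = -36 and 36 mm, tops at z = 100 mm, from x = 66 to x = -40 mm, tips turned up to z = 108 mm. Lid rests near local (0, 0, 100 mm), plug between the prongs: lift straight up 40 mm.
- pot: Fixed round steel pot, place and yaw vary, left or right of the hook. Origin under its centre, z up. Outer radius 38 mm, base radius 56 mm, rim top at z = 70 mm. Mouth radius 24.5 mm; rim ledge 10 mm thick with two notches for the lugs at +x and -x, 16 mm wide, out to radius 32 mm. Lower the lid with its x parallel to pot x, either way round.
- pot_mouth (a point): On the pot's axis at rim height, axes as the pot's (x through the notches). Lid origin here = flush. With the flange under 4 mm above the rim the lugs are below the ledge and the lid can turn clockwise (from above), freely to about 55 degrees; then the lugs meet sprung balls, and at 90 degrees it locks. Stops block the other way.
- pot_pad (a joint): Sprung rubber pad inside the pot, m pushed down: 0 = up, 0.010 = lid flush. The plug meets it when the flange is 10 mm above the rim; it pushes up with 2 N then, 5.6 N at flush. A lid let go after twisting springs up 4 mm to the ledge, so it must be kept pressed.
- pot_half (a point): Point of pot_mouth, axes turned 45 degrees clockwise seen from above: x runs through the two round studs (diameter 10 mm, on opposite sides at radius 51 mm, just outside the lid's flange, tops 1 mm above the rim). Halfway = lid x (grip bar) parallel to this x.
- pot_lock (a point): Point of pot_mouth, axes turned 90 degrees clockwise from the pot's: x runs through the two square studs (11 mm wide, out to radius 57 mm), where the lid is locked. Do not turn the lid there.
- spudger: Bystander: red plastic spudger lying on the board, about 150 x 12 x 6 mm, long axis x; origin under its middle.
- tweezers: Bystander: stainless tweezers lying on the board, about 130 x 17 x 8 mm, long axis x; origin under their middle.
- suction_cup: Bystander: blue suction cup of hard silicone, radius 25 mm, height 34 mm, standing on the board; origin under its centre.
- phone_back: Bystander: cracked black phone back panel lying flat, 72 x 150 x 4 mm (x, y, z); origin under its centre.
Mind the look-alikes: they are no part of the job. Leave any brown look-alike of the hook alone.

How it is judged (in metres and radians):
On the way, in this order (a step that is already met when the one before it is completed fails the run):
1. the gripped lid has been lifted up clear of the hook (z of lid in the frame of hook above 0.125 m and contact force between lid and the fingers above 1 N and contact force between lid and hook below 0.1 N), for 0.1 s.
2. the lid's lugs are down through the notches, not yet twisted (z of lid in the frame of pot_mouth below 0.006 m and horizontal distance between lid and pot_mouth below 0.006 m and angle between the x axis of lid and the x axis of pot, either way round below 0.25 rad), for 0.05 s.
At the end, for the whole second after the job is handed in: Lid in the pot: within 6 mm of its axis, level within 0.06 rad, flush on the rim within 2 mm, grip bar within 0.14 rad (8 degrees) of the line through the round studs, still (under 20 mm/s, 0.15 rad/s), gripped with over 1 N; each bystander within 20 mm of its start (z of lid in the frame of pot_mouth below 0.002 m and horizontal distance between lid and pot_mouth below 0.006 m and angle between lid's own z axis and vertical below 0.06 rad and angle between the x axis of lid and the x axis of pot_half, either way round below 0.14 rad and contact force between lid and the fingers above 1 N and linear speed of lid below 0.02 m/s and angular speed of lid below 0.15 rad/s and distance of each of spudger, tweezers, suction_cup, phone_back from where it was at the start of the episode below 0.02 m); the arm keeps its last pose, push and grip.
It fails at once if the lid is twisted on into its lock (beyond about 66 degrees) (z of lid in the frame of pot_mouth below 0.006 m and horizontal distance between lid and pot_mouth below 0.015 m and angle between the x axis of lid and the x axis of pot_lock, either way round below 0.42 rad).
It fails at once if the lid is dropped on the board (height (world z) of lid below 0.05 m).
It fails at once if a bystander is pushed more than 30 mm (distance of any of spudger, tweezers, suction_cup, phone_back from where it was at the start of the episode above 0.03 m).
It also fails if it takes over 51 s, if anything falls off the work surface, if the arm or the gripper's body presses on something with over 40 N, if the wrist force passes 120 N, or if a joint passes its speed limit or range.

## Working session

There is one attempt and no reset: what is moved stays moved. The work goes in short steps, Python scripts to look and compute and a tool call to move; the robot and the scene stay as the last step left them, time stands still between calls to the robot, and variables do not carry over. Pictures are saved under pics/ and viewed, and the job is handed in when it is done.

Besides the shell and the picture viewer there is one more tool, called as name(argument=value, ...) on one line, values as JSON. arm_command: Moves the arm, as the interface text tells. Its arguments: {"type":"object","properties":{"rot":{"type":"array"},"slide":{"type":"array"},"gripper":{"type":"array"}},"required":["rot","slide","gripper"]}

```bash
mkdir -p pics
python3 - <<'E'
from cell import telemetry,get_image,get_calibration
import cv2,numpy as np
print(telemetry.read_state())
for n in ("scene","top"):
    p,d=get_image(n); cv2.imwrite(f"pics/{n}0.png",p[:,:,::-1]); np.savez(f"{n}0.npz",p=p,d=d); print(n,get_calibration(n))
E
```

```text
{'clock': 0.0, 'qpos': array([-1.34180446,  0.62933613,  0.03843032,  1.51839591, -0.02700515,
        0.99628452, -0.0199983 ]), 'qd': array([ 0.00157594, -0.00024868, -0.00016065, -0.00018418, -0.0002167 ,
        0.00092268,  0.00104295]), 'tau': array([-7.94805183e-04, -5.63396645e+01,  1.22571945e+00, -1.93451446e+01,
        1.08895783e-02,  1.03404510e-02, -3.11867971e-06]), 'eef_pos': array([188.63179541, 621.36353136, 230.3864255 ]), 'tool_rot': array([3.14157862e+00, 1.90627647e-03, 1.27601213e+00]), 'force': array([-0.23953431, -0.42100788, -0.58677814]), 'torque': array([-0.01050921,  0.00623447,  0.03401443]), 'width': 85.8468562432033}
scene {'fx': 466.6959714206144, 'fy': 466.6959714206144, 'cx': 274.1051265714476, 'cy': 215.3982432943213, 'xyz': array([1090.13255552,  615.92717626,  911.74159226]), 'attitude': array([0.79736669, 0.0086923 , 2.39460003])}
top {'fx': 436.94421799818156, 'fy': 436.94421799818156, 'cx': 279.487636479042, 'cy': 212.9630038675672, 'xyz': array([ 415.58231506,   29.46717147, 1074.61355581]), 'attitude': array([ 0.09199696, -0.01878227, -1.56608413])}
```

View pics/scene0.png

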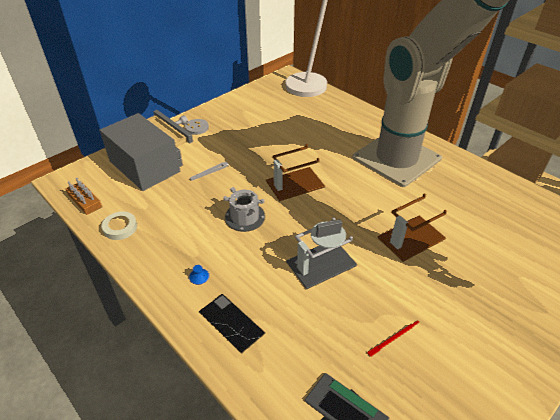

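View pics/top0.png

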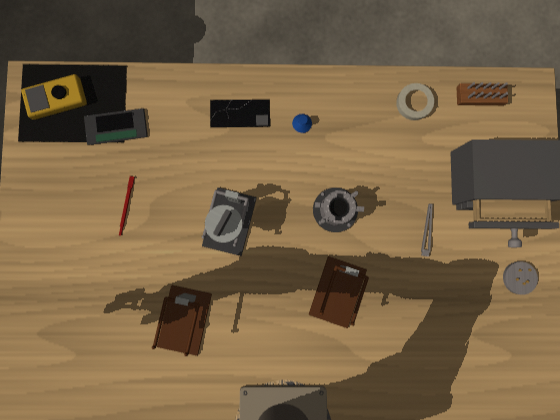

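The scene picture shows the grey hook holding the lid near (325,240) and the pot at (243,207). In the top picture the lid is at (223,224), the pot at (337,208), and two brown look-alikes are below them. Next I'll enlarge and measure.

```bash
cat > h.py <<'E'
import numpy as np,cv2
from scipy.spatial.transform import Rotation as R
from cell import get_image,get_calibration,telemetry
def pts(d,c,vv=None,uu=None):
    if vv is None: vv,uu=np.mgrid[0:d.shape[0],0:d.shape[1]]
    x=(uu-c['cx'])/c['fx']*d; y=-(vv-c['cy'])/c['fy']*d
    P=np.stack([x,y,-d],-1)
    return P@R.from_euler('xyz',c['attitude']).as_matrix().T+c['xyz']
def ray(u,v,z,c):
    "point at world height z on pixel ray"
    r=R.from_euler('xyz',c['attitude']).as_matrix()@np.array([(u-c['cx'])/c['fx'],-(v-c['cy'])/c['fy'],-1])
    return c['xyz']+r*(z-c['xyz'][2])/r[2]
def proj(P,c):
    q=(np.asarray(P)-c['xyz'])@R.from_euler('xyz',c['attitude']).as_matrix()
    return np.stack([c['cx']+c['fx']*q[...,0]/-q[...,2],c['cy']-c['fy']*q[...,1]/-q[...,2]],-1)
E
python3 - <<'E'
from h import *
c=get_calibration('top');z=np.load('top0.npz');W=pts(z['d'],c)
p=z['p'][:,:,::-1]
a=cv2.resize(p[170:270,180:280],None,fx=4,fy=4,interpolation=2);b=cv2.resize(p[160:260,290:390],None,fx=4,fy=4,interpolation=2)
cv2.imwrite('pics/topcrop.png',np.hstack([a,b]))
for n,r in (('lid',(170,270,180,280)),('pot',(160,260,290,390))):
    w=W[r[0]:r[1],r[2]:r[3]].reshape(-1,3)
    print(n,np.histogram(w[:,2],bins=np.arange(-10,170,5)))
E
```

```text
lid (array([ 203, 5004, 2359,  824,   56,    4,    2,    3,    3,    3,    2,
          5,    3,    3,    3,    2,    4,    4,    3,    1,   26,  277,
        727,  243,   10,    7,    9,    7,    9,   93,   66,    1,    0,
          0,    0]), array([-10,  -5,   0,   5,  10,  15,  20,  25,  30,  35,  40,  45,  50,
        55,  60,  65,  70,  75,  80,  85,  90,  95, 100, 105, 110, 115,
       120, 125, 130, 135, 140, 145, 150, 155, 160, 165]))
pot (array([ 218, 5738, 2687,  358,   16,    7,    9,   13,    4,   10,    6,
         12,   41,  199,   64,  422,  154,    0,    0,    0,    0,    0,
          0,    0,    0,    0,    0,    0,    0,    0,    0,    0,    0,
          0,    0]), array([-10,  -5,   0,   5,  10,  15,  20,  25,  30,  35,  40,  45,  50,
        55,  60,  65,  70,  75,  80,  85,  90,  95, 100, 105, 110, 115,
       120, 125, 130, 135, 140, 145, 150, 155, 160, 165]))
```

View pics/topcrop.png

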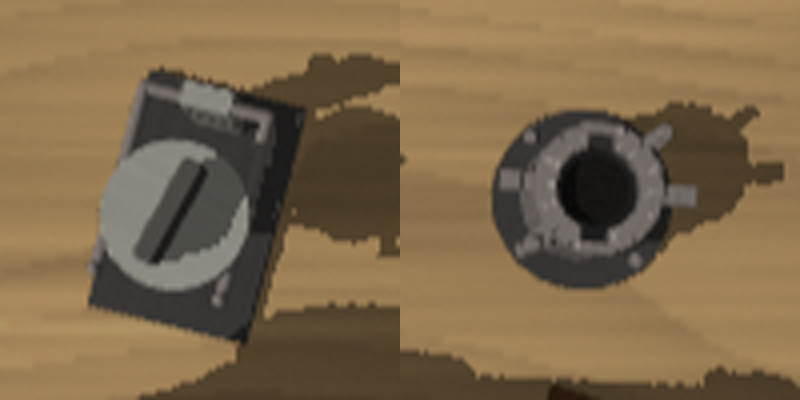

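Run:
```python
from h import *
c=get_calibration('top');z=np.load('top0.npz');W=pts(z['d'],c)
w=W[170:270,180:280].reshape(-1,3)
b=w[w[:,2]>131]; rc=cv2.minAreaRect(b[:,:2].astype(np.float32)); print('bar',rc,b[:,2].mean())
m,v=cv2.PCACompute(b[:,:2].astype(np.float64),None)[:2];print('pca',m,v[0],np.degrees(np.arctan2(v[0][1],v[0][0])))
f=w[(w[:,2]>97)&(w[:,2]<112)]
vv,uu=np.mgrid[170:270,180:280]
print('flange n',len(f),f.mean(0))
def px(x,y,ox):return ox[0]+(x+.5)/4-.5,ox[1]+(y+.5)/4-.5
L=(180,170);Pp=(290-100,160)
for n,x,y,zz in (('barA',193,160,141),('barB',150,260,141),('flL',100,213,105),('flR',249,213,105),('flT',175,139,105),('flB',175,292,105)):
    print(n,ray(*px(x,y,L),zz,c).round(1))
for n,x,y,zz in (('n1',599,137,70),('n2',594,238,70),('r1',662,135,71),('r2',525,245,71),('s1',510,180,71),('s2',685,196,71),('mouthL',557,187,70),('mouthR',638,187,70)):
    print(n,ray(*px(x,y,Pp),zz,c).round(1))
# ring fit of rim points
w=W[160:260,290:390].reshape(-1,3);q=w[(w[:,2]>62)&(w[:,2]<80)][:,:2];print(q.mean(0),cv2.minEnclosingCircle(q.astype(np.float32)))
```

```text
bar ((464.59619140625, 82.86148834228516), (132.44100952148438, 58.92906188964844), 71.43576049804688) 298.3156212584176
pca [[471.02920954 118.12100592]] [0.53697408 0.84359874] 57.52211188941905
flange n 1176 [490.65197092 133.93015653 102.91949161]
barA [508.3 123.  141. ]
barB [454.6 145.  141. ]
flL [482.  177.6 105. ]
flR [482.5  95.1 105. ]
flT [523.5 136.8 105. ]
flB [438.5 135.4 105. ]
n1 [ 553.8 -128.    70. ]
n2 [ 494.9 -124.6   70. ]
r1 [ 555.1 -164.6   71. ]
r2 [490.6 -84.5  71. ]
s1 [528.2 -76.   71. ]
s2 [ 519.6 -177.5   71. ]
mouthL [ 524.4 -103.4   70. ]
mouthR [ 524.8 -150.4   70. ]
[ 525.20948167 -127.26172501] ((525.5558471679688, -127.1955337524414), 56.816986083984375)
```

arm_command(rot=[[0, 0, 0], [0, 0, 0], [0, 0, 0], [0, 0, 0], [0, 0, -2]], slide=[[20, -34, 5], [20, -34, 5], [20, -34, 5], [20, -34, 5], [20, -34, 0]], gripper=[85, 85, 85, 85, 85])

```text
clock: 0.52
eef_pos: [280.9, 452.7, 246.7]
tool_rot: [-3.135, 0.002, 1.259]
force: [1.2, 0.3, 0.0]
width: 85.0
```

arm_command(rot=[[0, 0, -2], [0, 0, -1], [0, 0, 0], [0, 0, 0], [0, 0, 0]], slide=[[20, -34, 0], [20, -34, 0], [20, -34, 0], [20, -34, 0], [20, -34, 0]], gripper=[85, 85, 85, 85, 85])

```text
clock: 0.93
eef_pos: [383.0, 273.1, 246.3]
tool_rot: [-3.134, 0.003, 1.205]
force: [0.3, 0.1, -0.3]
width: 84.9
```

arm_command(rot=[[0, 0, 0], [0, 0, 0], [0, 0, 0], [0, 0, 0]], slide=[[20, -32, 0], [20, -32, 0], [20, -25, 0], [10, -10, 0]], gripper=[85, 85, 85, 85])

```text
clock: 1.27
eef_pos: [456.2, 161.7, 246.1]
tool_rot: [-3.135, 0.007, 1.197]
force: [0.3, 0.9, -0.5]
width: 85.1
```

Run:
```python
from h import *
print(telemetry.read_state()['eef_pos'],telemetry.read_state()['tool_rot'])
c=get_calibration('wrist');p,d=get_image('wrist'); cv2.imwrite("pics/w1.png",p[:,:,::-1]); np.savez("w1.npz",p=p,d=d,c=c); print(c)
```

```text
[456.24188368 161.65184097 246.06564879] [-3.13519006  0.00700505  1.19693588]
{'fx': 290.2927395918129, 'fy': 290.2927395918129, 'cx': 284.7311464818489, 'cy': 210.81551021863567, 'xyz': array([386.62441226, 190.01803869, 389.23286144]), 'attitude': array([-0.29233019,  0.00700843,  1.19557385])}
```

View pics/w1.png

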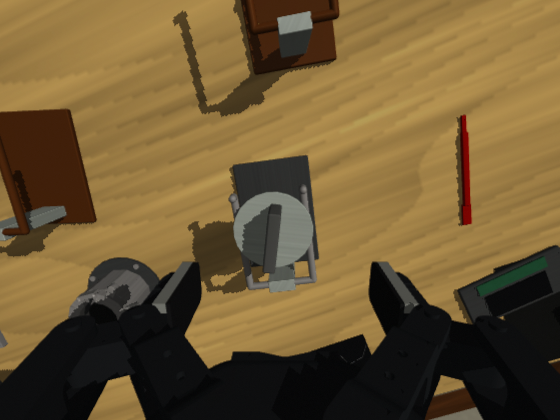

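The wrist picture shows the lid in the middle at about (273,230), with its bar nearly upright in the frame, and the pot at lower left near (115,290).

Run:
```python
from h import *
z=np.load('w1.npz',allow_pickle=True);p=z['p'][:,:,::-1];c=z['c'].item()
cv2.imwrite('pics/w1c.png',cv2.resize(p[180:300,220:330],None,fx=5,fy=5,interpolation=2))
W=pts(z['d'],c)
w=W[190:290,225:325].reshape(-1,3)
print(np.histogram(w[:,2],bins=np.arange(90,160,5)))
b=w[(w[:,2]>136)&(w[:,2]<150)];print(len(b),b.mean(0),cv2.minAreaRect(b[:,:2].astype(np.float32)))
m,v=cv2.PCACompute(b[:,:2].astype(np.float64),None)[:2];print(np.degrees(np.arctan2(v[0][1],v[0][0])))
f=w[(w[:,2]>101)&(w[:,2]<109)];print(f.mean(0),cv2.minEnclosingCircle(f[:,:2].astype(np.float32)))
```

```text
(array([  62,  887, 2313, 2066,   15,   16,   17,   21,   20,  117,  663,
          0,    0]), array([ 90,  95, 100, 105, 110, 115, 120, 125, 130, 135, 140, 145, 150,
       155]))
778 [479.10550689 138.06770449 140.75553122] ((481.0191345214844, 137.02569580078125), (11.953426361083984, 60.58778762817383), 62.23040771484375)
-27.825800972982982
[477.78250332 138.35824425 104.99148298] ((492.47467041015625, 132.77154541015625), 65.99336242675781)
```

View pics/w1c.png

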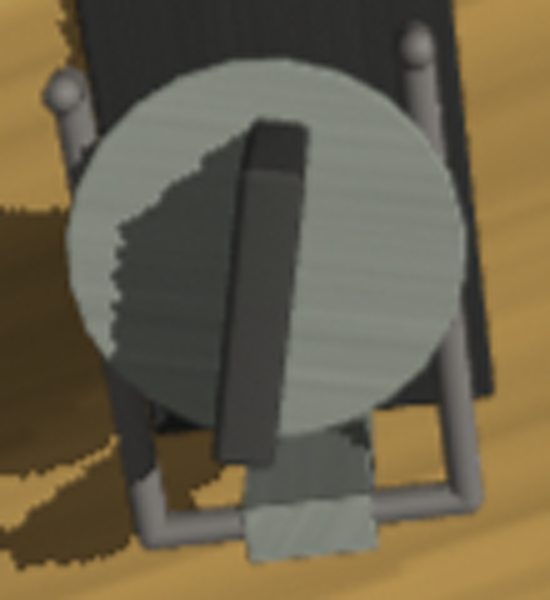

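Run:
```python
from h import *
z=np.load('w1.npz',allow_pickle=True);c=z['c'].item()
q=[ray(220+x/5-.4,180+y/5-.4,141,c) for x,y in ((245,170),(300,175),(275,465),(215,460))]
print(np.round(q,1)); a=(q[0]+q[1])/2;b=(q[2]+q[3])/2;print((a+b)/2,np.degrees(np.arctan2(*(b-a)[[1,0]])))
```

```text
[[452.7 146.6 141. ]
 [457.1 155.4 141. ]
 [509.3 129.4 141. ]
 [504.1 119.2 141. ]]
[480.79118821 137.66854861 141.        ] -27.268824638230253
```

arm_command(rot=[[0, 0, -3.2], [0, 0, -3.2], [0, 0, 0]], slide=[[12, -12, -15], [12, -12, -15], [0, 0, -10]], gripper=[85, 85, 85])

```text
clock: 1.57
eef_pos: [484.9, 134.0, 206.6]
tool_rot: [-3.141, 0.003, 1.074]
force: [0.1, 0.1, -0.5]
width: 85.0
```

Run:
```python
from h import *
s=telemetry.read_state();print(s['eef_pos'],np.degrees(s['tool_rot']))
c=get_calibration('wrist');p,d=get_image('wrist'); cv2.imwrite("pics/w2.png",p[:,:,::-1]); np.savez("w2.npz",p=p,d=d,c=c)
W=pts(d,c)
w=W.reshape(-1,3);w=w[np.hypot(w[:,0]-480,w[:,1]-137)<40]
b=w[(w[:,2]>136)&(w[:,2]<150)];print(len(b),b.mean(0),cv2.minAreaRect(b[:,:2].astype(np.float32)))
```

```text
[484.94618313 134.03766833 206.6399438 ] [-179.94459108    0.1903721    61.51402803]
1177 [479.18166898 138.25518965 140.78504186] ((480.6837463378906, 137.1290740966797), (11.960891723632812, 59.490882873535156), 61.89363098144531)
```

View pics/w2.png

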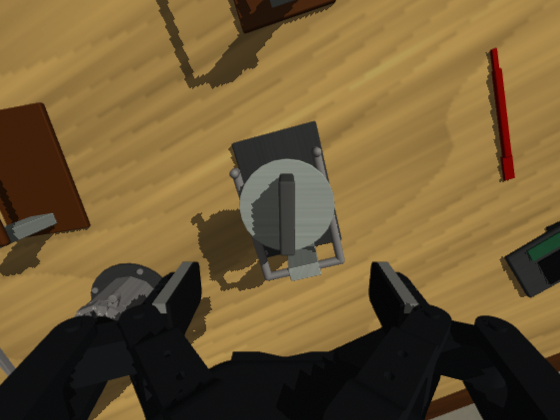

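The bar measures 60 x 12 mm at z = 141, centred at (480.7, 137.1), at a yaw of -28°. The tool is aligned with it, so I'll go down.

arm_command(rot=[[0, 0, 0], [0, 0, 0], [0, 0, 0], [0, 0, 0]], slide=[[-4, 3, -15], [0, 0, -20], [0, 0, -20], [0, 0, -15]], gripper=[60, 60, 60, 60])

```text
clock: 1.95
eef_pos: [478.9, 140.3, 134.8]
tool_rot: [-3.138, 0.002, 1.079]
force: [-0.3, 1.3, -0.1]
width: 60.3
```

arm_command(rot=[[0, 0, 0], [0, 0, 0], [0, 0, 0]], slide=[[1.8, -3, -12], [0, 0, -8], [0, 0, 0]], gripper=[50, 50, 50])

```text
clock: 2.2
eef_pos: [477.2, 139.3, 111.5]
tool_rot: [-3.132, 0.005, 1.083]
force: [-0.4, 0.1, 0.1]
width: 50.1
```

arm_command(rot=[[-0.4, 0, 0], [0, 0, 0], [0, 0, 0]], slide=[[3, -2, 0], [0, 0, 0], [0, 0, 0]], gripper=[40, 40, 40])

```text
clock: 2.45
eef_pos: [480.4, 138.5, 112.5]
tool_rot: [-3.136, 0.011, 1.085]
force: [0.0, 0.2, 0.1]
width: 39.8
```

arm_command(rot=[[0, 0, 0], [0, 0, 0], [0, 0, 0], [0, 0, 0], [0, 0, 0]], slide=[[0.3, -1, -1], [0, 0, 0], [0, 0, 0], [0, 0, 0], [0, 0, 0]], gripper=[25, 10, 5, 5, 5])

```text
clock: 2.87
eef_pos: [482.0, 138.2, 113.7]
tool_rot: [-3.139, 0.008, 1.085]
force: [0.7, 0.2, -1.8]
width: 11.0
```

arm_command(rot=[[0, 0, 0], [0, 0, 0], [0, 0, 0]], slide=[[0, 0, 0], [0, 0, 0], [0, 0, 0]], gripper=[5, 5, 5])

```text
clock: 3.12
eef_pos: [481.6, 138.0, 113.5]
tool_rot: [-3.138, 0.009, 1.085]
force: [0.1, 0.2, -1.0]
width: 11.1
```

Run:
```python
from h import *
for i in range(4):
    s=telemetry.read_state();print(s['clock'],s['eef_pos'],np.degrees(s['tool_rot']),s['width'],s['force'])
```

```text
3.1167 [481.64310553 138.02382682 113.53362805] [-179.80529845    0.48970858   62.16159236] 11.083329312798714 [ 0.09588706  0.16124256 -0.99835543]
3.1167 [481.64310553 138.02382682 113.53362805] [-179.80529845    0.48970858   62.16159236] 11.083329312798714 [ 0.09588706  0.16124256 -0.99835543]
3.1167 [481.64310553 138.02382682 113.53362805] [-179.80529845    0.48970858   62.16159236] 11.083329312798714 [ 0.09588706  0.16124256 -0.99835543]
3.1167 [481.64310553 138.02382682 113.53362805] [-179.80529845    0.48970858   62.16159236] 11.083329312798714 [ 0.09588706  0.16124256 -0.99835543]
```

Gripped at a width of 11 mm. Now I'll lift straight up.

arm_command(rot=[[0, 0, 0], [0, 0, 0], [0, 0, 0], [0, 0, 0], [0, 0, 0]], slide=[[0, 0, 6], [0, 0, 15], [0, 0, 20], [0, 0, 20], [0, 0, 15]], gripper=[5, 5, 5, 5, 5])

```text
clock: 3.53
eef_pos: [478.0, 136.7, 189.7]
tool_rot: [-3.131, 0.016, 1.085]
force: [-0.3, -0.1, -2.3]
width: 11.1
```

arm_command(rot=[[0, 0, 0], [0, 0, 0], [0, 0, 0]], slide=[[0, 0, 5], [0, 0, 0], [0, 0, 0]], gripper=[5, 5, 5])

```text
clock: 3.78
eef_pos: [479.8, 137.2, 198.5]
tool_rot: [-3.136, 0.011, 1.084]
force: [0.9, 0.3, -2.2]
width: 10.8
```

Run:
```python
from h import *
s=telemetry.read_state();print(s['eef_pos'],np.degrees(s['tool_rot']),s['width'],s['force'])
c=get_calibration('wrist');p,d=get_image('wrist'); cv2.imwrite("pics/w3.png",p[:,:,::-1]); np.savez("w3.npz",p=p,d=d,c=c)
```

```text
[479.75163477 137.16364339 198.51219532] [-179.67142726    0.6367242    62.13456104] 10.797605969897242 [ 0.93291719  0.25223793 -2.22874775]
```

View pics/w3.png

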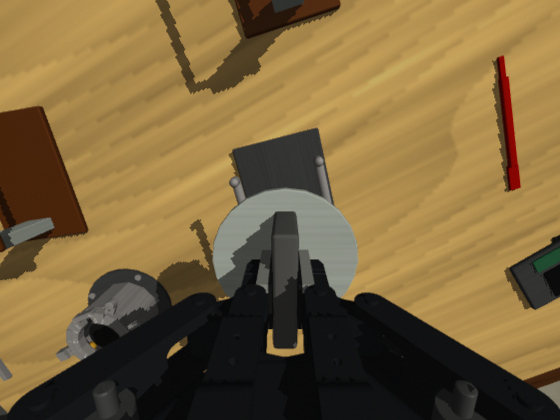

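Lifted clear. The bar is centred between the pads at column 285, and the pot is at lower left. Next I'll move past the pot so the camera can see it, turning the lid to the pot's yaw.

arm_command(rot=[[0, 0, 3], [0, 0, 5], [0, 0, 5], [0, 0, 5], [0, 0, 5]], slide=[[10, -18, 0], [16, -32, 0], [16, -32, 0], [16, -32, 0], [16, -32, 0]], gripper=[5, 5, 5, 5, 5])

```text
clock: 4.25
eef_pos: [548.6, -2.7, 192.6]
tool_rot: [-3.121, 0.01, 1.523]
force: [-0.2, 0.7, -1.3]
width: 10.7
```

arm_command(rot=[[0, 0, 0], [0, 0, 0], [0, 0, 0], [0, 0, 0], [0, 0, 0]], slide=[[16, -32, 0], [16, -32, 0], [16, -32, 0], [8, -20, 0], [5, -8, 0]], gripper=[5, 5, 5, 5, 5])

```text
clock: 4.67
eef_pos: [609.0, -140.7, 184.9]
tool_rot: [-3.111, 0.012, 1.52]
force: [-0.5, 0.3, -2.5]
width: 11.1
```

arm_command(rot=[[0, 0, 0], [0, 0, 0], [0, 0, 0]], slide=[[0, 0, 0], [0, 0, 0], [0, 0, 0]], gripper=[5, 5, 5])

```text
clock: 4.92
eef_pos: [607.3, -141.3, 181.3]
tool_rot: [-3.105, 0.011, 1.517]
force: [-0.0, 0.1, -1.8]
width: 11.2
```

Run:
```python
from h import *
s=telemetry.read_state();print(s['eef_pos'],np.degrees(s['tool_rot']),s['width'],s['force'])
c=get_calibration('wrist');p,d=get_image('wrist'); cv2.imwrite("pics/w4.png",p[:,:,::-1]); np.savez("w4.npz",p=p,d=d,c=c,e=s['eef_pos'],r=s['tool_rot'])
```

```text
[ 607.26003398 -141.33122041  181.27287981] [-177.90015306    0.63559186   86.9023527 ] 11.17232964565535 [-0.01811333  0.07117859 -1.80434676]
```

View pics/w4.png

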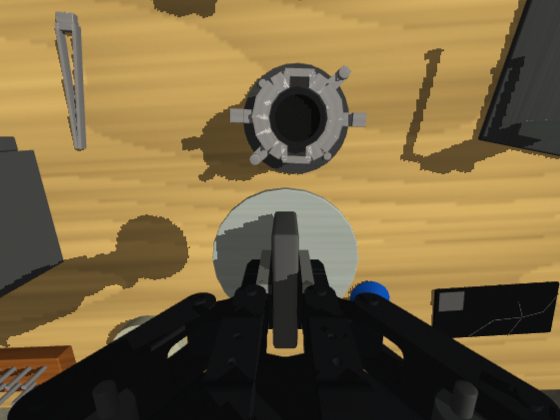

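Run:
```python
from h import *
z=np.load('w4.npz',allow_pickle=True);p=z['p'][:,:,::-1];c=z['c'].item()
cv2.imwrite('pics/w4c.png',cv2.resize(p[55:180,225:375],None,fx=5,fy=5,interpolation=2))
W=pts(z['d'],c)
w=W[55:180,225:375].reshape(-1,3);print(np.histogram(w[:,2],bins=np.arange(50,90,2)))
# lid in hand: flange
def an(a,W):
    w=W[180:360,200:370].reshape(-1,3)
    print(np.histogram(w[:,2],bins=np.arange(150,260,5)))
an(0,W)
z3=np.load('w3.npz',allow_pickle=True);an(0,pts(z3['d'],z3['c'].item()))
```

```text
(array([   8,    3,    7,  858,  846,   49,   57,  100,  501, 1900, 2301,
         42,    0,    0,    0,    0,    0,    0,    0]), array([50, 52, 54, 56, 58, 60, 62, 64, 66, 68, 70, 72, 74, 76, 78, 80, 82,
       84, 86, 88]))
(array([   0,    0,    0,    7, 8293,  399,   69,  176,  280,  329,  380,
       2890,  680,  612,  371, 1173, 1163, 2235,   91,  563, 1036]), array([150, 155, 160, 165, 170, 175, 180, 185, 190, 195, 200, 205, 210,
       215, 220, 225, 230, 235, 240, 245, 250, 255]))
(array([   0,    0,    0,    0,    0,    0,    0, 2334, 6340,   57,  122,
        249,  322,  355,  490, 3118,  285,  584,  841, 1226, 2047]), array([150, 155, 160, 165, 170, 175, 180, 185, 190, 195, 200, 205, 210,
       215, 220, 225, 230, 235, 240, 245, 250, 255]))
```

View pics/w4c.png

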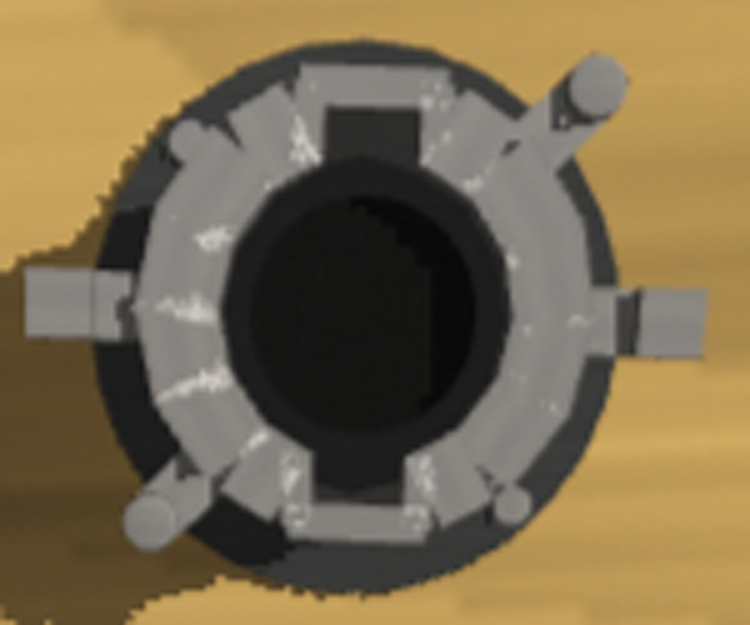

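```bash
cat > lid.py <<'E'
from h import *
from scipy.optimize import least_squares
def lidfit(f):
    z=np.load(f,allow_pickle=True);c=z['c'].item();p=z['p'];d=z['d'];W=pts(d,c)
    reg=np.zeros(d.shape,bool);reg[185:300,205:365]=1
    w0=W[195:215,270:300]
    # plane fit to flange top seen left/right of the bar
    s=np.zeros(d.shape,bool);s[215:255,220:262]=1;s[215:255,305:350]=1
    q=W[s];m=q.mean(0);q=q[abs(q[:,2]-np.median(q[:,2]))<4];m=q.mean(0);n=np.linalg.svd(q-m,full_matrices=False)[2][2];n*=np.sign(n[2])
    mask=(reg&(abs((W-m)@n)<2.0)).astype(np.uint8)
    cs=max(cv2.findContours(mask,cv2.RETR_EXTERNAL,cv2.CHAIN_APPROX_NONE)[0],key=cv2.contourArea)[:,0]
    cs=cs[(cs[:,1]<262)&(cs[:,1]>186)&((cs[:,0]<255)|(cs[:,0]>315)|(cs[:,1]<200))]
    e=W[cs[:,1],cs[:,0]]
    ex=np.cross([0,1,0],n);ex/=np.linalg.norm(ex);ey=np.cross(n,ex)
    u=np.c_[(e-m)@ex,(e-m)@ey]
    r=least_squares(lambda t:np.hypot(u[:,0]-t[0],u[:,1]-t[1])-t[2],[0,0,42],loss='soft_l1')
    cen=m+ex*r.x[0]+ey*r.x[1]
    print(f,'n',n.round(4),'cen',cen.round(2),'r',r.x[2])
    # bar top: points between 34 and 38 above the flange
    h=(W-m)@n
    b=np.zeros(d.shape,bool);b[205:350,262:308]=1;b&=(abs(h-36)<2)
    B=W[b];rc=cv2.minAreaRect(B[:,:2].astype(np.float32));print('bar',len(B),rc)
    # bar axis from upper part rows
    ys,xs=np.nonzero(b);L=[]
    for v in range(238,300,3):
        k=xs[ys==v]
        if len(k)>8: L.append((v,k.min(),k.max(),W[v,k].mean(0)))
    A=np.array([l[3] for l in L]); print([(l[0],l[1],l[2]) for l in L][::4])
    mm,v=cv2.PCACompute(A[:,:2],None)[:2];print('bar yaw',np.degrees(np.arctan2(v[0,1],v[0,0])), 'pt',mm)
    T=R.from_euler('xyz',z['r']) if 'r' in z else None
    if T is not None:
        print('tool yaw',np.degrees(z['r'][2]),'TCP',z['e'],'origin of lid in tool', T.inv().apply(cen-5*n-z['e']).round(2), 'n in tool',T.inv().apply(n).round(4))
    return cen-5*n,n
E
python3 - <<'E'
from lid import *
lidfit('w4.npz')
z=np.load('w4.npz',allow_pickle=True);c=z['c'].item()
P=lambda x,y,zz:ray(225+x/5-.4,55+y/5-.4,zz,c)
n1,n2=P(372,107,70),P(360,500,70);r1,r2=P(597,83,71),P(151,520,71);s1,s2=P(25,302,71),P(706,323,71)
m1,m2=P(223,310,70),P(510,310,70)
for a,b in((n1,n2),(r1,r2),(s1,s2),(m1,m2)):
    print((a+b)/2,np.linalg.norm(a-b),np.degrees(np.arctan2(*(b-a)[[1,0]])))
E
```

```text
w4.npz n [0.0373 0.0067 0.9993] cen [ 606.05 -141.13  173.06] r 40.99927794383624
bar 2952 ((607.6227416992188, -139.64923095703125), (60.55655288696289, 19.956987380981445), 3.0342013835906982)
[(238, np.int64(272), np.int64(298)), (250, np.int64(271), np.int64(298)), (262, np.int64(272), np.int64(298)), (274, np.int64(262), np.int64(306)), (286, np.int64(273), np.int64(297)), (298, np.int64(273), np.int64(296))]
bar yaw -3.432477720563606 pt [[ 594.27322852 -140.12743426]]
tool yaw 86.90235269832897 TCP [ 607.26003398 -141.33122041  181.27287981] origin of lid in tool [ 0.24 -0.92 13.25] n in tool [-2.4e-03  3.0e-04 -1.0e+00]
[ 523.89285113 -126.74442906   70.        ] 62.94210888246195 -4.3420450656683
[ 523.92242128 -126.85038699   71.        ] 101.48151057021683 -49.84671658433509
[ 524.325653   -126.88780575   71.        ] 114.26180616144187 85.11241144944654
[ 523.88817572 -126.65195758   70.        ] 48.28350629974743 86.79452646585669
```

```bash
cat > go.py <<'E'
import sys
from h import *
x,y,zz,yaw=map(float,sys.argv[1:5])
s=telemetry.read_state();T=R.from_euler('xyz',s['tool_rot'])
D=R.from_euler('xyz',[180,0,yaw],degrees=True)
print('clk',s['clock'],'pos',s['eef_pos'].round(1),'d',(np.array([x,y,zz])-s['eef_pos']).round(1),'rot',np.degrees((D*T.inv()).as_rotvec()).round(2),'F',s['force'].round(1),'M',s['torque'].round(2),'w',s['width'].round(1))
E
python3 go.py 524.8 -127.1 130 85.2
```

```text
Traceback (most recent call last):
  File "go.py", line 6, in <module>
    print('clk',s['clock'],'pos',s['eef_pos'].round(1),'d',(np.array([x,y,zz])-s['eef_pos']).round(1),'rot',np.degrees((D*T.inv()).as_rotvec()).round(2),'F',s['force'].round(1),'M',s['torque'].round(2),'w',s['width'].round(1))
                                                                                                                                                                                                              ^^^^^^^^^^^^^^^^
AttributeError: 'float' object has no attribute 'round'
```

```bash
sed -i "s/s\['width'\].round(1)/round(s['width'],1)/" go.py; python3 go.py 524.8 -127.1 130 85.2
```

```text
clk 4.9667 pos [ 607.1 -140.4  181.3] d [-82.3  13.3 -51.3] rot [ 0.46 -2.16 -1.76] F [-0.7  0.9 -1.2] M [ 0.05 -0.03  0.05] w 11.0
```

arm_command(rot=[[0.2, -1, -0.8], [0.2, -1.1, -0.9], [0, 0, 0], [0, 0, 0], [0, 0, 0]], slide=[[-25, 4, -8], [-25, 4, -8], [-20, 3, -8], [-10, 2, -8], [0, 0, 0]], gripper=[5, 5, 5, 5, 5])

```text
clock: 5.38
eef_pos: [523.5, -114.7, 149.4]
tool_rot: [3.14, -0.005, 1.502]
force: [-1.9, 0.8, -2.1]
width: 10.9
```

```bash
python3 go.py 524.8 -127.1 130 85.2
```

```text
clk 5.3833 pos [ 523.5 -114.7  149.4] d [  1.3 -12.4 -19.4] rot [-0.26  0.12 -0.86] F [-1.9  0.8 -2.1] M [0.02 0.07 0.01] w 10.9
```

arm_command(rot=[[-0.3, 0.1, -0.8], [0, 0, 0], [0, 0, 0]], slide=[[1, -12, -15], [0, 0, 0], [0, 0, 0]], gripper=[5, 5, 5])

```text
clock: 5.63
eef_pos: [526.2, -121.3, 136.3]
tool_rot: [3.138, -0.002, 1.496]
force: [0.5, -0.1, -1.5]
width: 10.7
```

```bash
python3 go.py 524.8 -127.1 130 85.2
```

```text
clk 5.6333 pos [ 526.2 -121.3  136.3] d [-1.4 -5.8 -6.3] rot [-0.1   0.19 -0.5 ] F [ 0.5 -0.1 -1.5] M [ 0.02 -0.03  0.01] w 10.7
```

arm_command(rot=[[-0.1, 0.2, -0.5], [0, 0, 0], [0, 0, 0]], slide=[[-1.4, -7, -4], [0, 0, 0], [0, 0, 0]], gripper=[5, 5, 5])

```text
clock: 5.88
eef_pos: [527.6, -126.6, 133.9]
tool_rot: [3.138, -0.001, 1.49]
force: [0.6, -0.9, -0.8]
width: 11.3
```

```bash
python3 go.py 524.8 -127.1 130 85.2
python3 - <<'E'
from lid import *
s=telemetry.read_state()
c=get_calibration('wrist');p,d=get_image('wrist'); cv2.imwrite("pics/w5.png",p[:,:,::-1]); np.savez("w5.npz",p=p,d=d,c=c,e=s['eef_pos'],r=s['tool_rot'])
lidfit('w5.npz')
p,d=get_image('scene'); c=get_calibration('scene')
cv2.imwrite("pics/s5.png",cv2.resize(p[150:260,180:320,::-1],None,fx=5,fy=5,interpolation=2))
E
```

```text
clk 5.8833 pos [ 527.6 -126.6  133.9] d [-2.8 -0.5 -3.9] rot [-0.03  0.21 -0.18] F [ 0.6 -0.9 -0.8] M [ 0.03  0.   -0.07] w 11.3
w5.npz n [-0.0022 -0.0034  1.    ] cen [ 526.63 -126.38  125.69] r 40.95267407009242
bar 2949 ((526.9268798828125, -125.25645446777344), (59.92510986328125, 20.012765884399414), 1.4673410654067993)
[(238, np.int64(271), np.int64(298)), (250, np.int64(271), np.int64(297)), (262, np.int64(272), np.int64(297)), (274, np.int64(262), np.int64(307)), (286, np.int64(273), np.int64(296)), (298, np.int64(273), np.int64(296))]
bar yaw -4.600269609300941 pt [[ 513.39904171 -125.41253327]]
tool yaw 85.37649745871184 TCP [ 527.57873368 -126.5983672   133.8532861 ] origin of lid in tool [ 0.15 -1.   13.16] n in tool [-0.0028  0.0016 -1.    ]
```

View pics/w5.png

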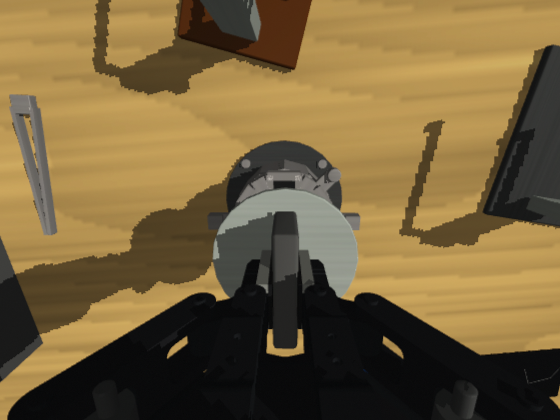

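View pics/s5.png

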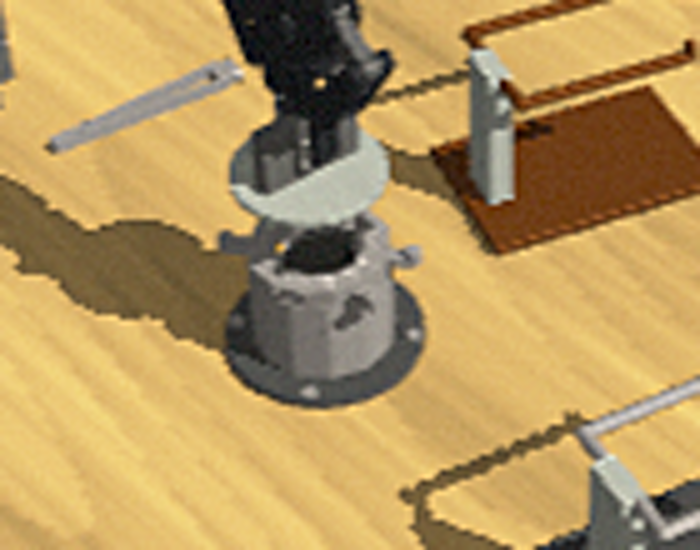

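The lid hangs level above the pot, with the square studs at (215,221) and (353,221) symmetric about the lid. I'll correct by about -3 mm in x while going down.

arm_command(rot=[[0, 0.2, -0.2], [0, 0, 0], [0, 0, 0]], slide=[[-3, -0.6, -15], [0, 0, 0], [0, 0, 0]], gripper=[5, 5, 5])

```text
clock: 6.23
eef_pos: [525.6, -127.5, 119.7]
tool_rot: [3.139, -0.0, 1.486]
force: [-0.2, 1.0, -0.7]
width: 11.0
```

```bash
python3 go.py 524.9 -127.1 112 85.2
```

```text
clk 6.2333 pos [ 525.6 -127.5  119.7] d [-0.7  0.4 -7.7] rot [0.   0.15 0.04] F [-0.2  1.  -0.7] M [-0.    0.   -0.04] w 11.0
```

arm_command(rot=[[0, 0.1, 0], [0, 0, 0], [0, 0, 0]], slide=[[-0.7, 0.4, -12], [0, 0, 0], [0, 0, 0]], gripper=[5, 5, 5])

```text
clock: 6.48
eef_pos: [526.1, -127.2, 109.2]
tool_rot: [3.139, -0.0, 1.487]
force: [0.8, -0.0, -1.2]
width: 11.1
```

```bash
python3 go.py 524.9 -127.1 104 85.2
```

```text
clk 6.4833 pos [ 526.1 -127.2  109.2] d [-1.2  0.1 -5.2] rot [0.01 0.17 0.03] F [ 0.8 -0.  -1.2] M [-0.06 -0.    0.06] w 11.1
```

arm_command(rot=[[0, 0.2, 0], [0, 0, 0], [0, 0, 0]], slide=[[-1.2, 0, -7], [0, 0, 0], [0, 0, 0]], gripper=[5, 5, 5])

```text
clock: 6.73
eef_pos: [525.9, -127.3, 103.3]
tool_rot: [3.14, 0.0, 1.487]
force: [1.2, 0.3, -1.3]
width: 11.0
```

```bash
python3 go.py 524.9 -127.1 96 85.2
```

```text
clk 6.7333 pos [ 525.9 -127.3  103.3] d [-1.   0.2 -7.3] rot [0.04 0.09 0.02] F [ 1.2  0.3 -1.3] M [ 0.04 -0.04 -0.01] w 11.0
```

arm_command(rot=[[0, 0.1, 0], [0, 0, 0], [0, 0, 0]], slide=[[-1, 0.2, -8], [0, 0, 0], [0, 0, 0]], gripper=[5, 5, 5])

```text
clock: 6.98
eef_pos: [525.2, -127.2, 95.1]
tool_rot: [3.141, 0.001, 1.487]
force: [0.3, -0.8, -1.2]
width: 10.9
```

```bash
python3 go.py 524.9 -127.1 90 85.2
```

```text
clk 6.9833 pos [ 525.2 -127.2   95.1] d [-0.3  0.1 -5.1] rot [0.05 0.04 0.03] F [ 0.3 -0.8 -1.2] M [-0.05 -0.05  0.01] w 10.9
```

No contact force, and the lugs are 8 mm into the notches. I'll keep going.

arm_command(rot=[[0, 0, 0], [0, 0, 0], [0, 0, 0], [0, 0, 0]], slide=[[-0.3, 0, -5], [0, 0, 0], [0, 0, -4], [0, 0, 0]], gripper=[5, 5, 5, 5])

```text
clock: 7.32
eef_pos: [525.5, -127.3, 86.1]
tool_rot: [3.139, 0.001, 1.487]
force: [-0.6, -0.8, 2.5]
width: 10.9
```

```bash
python3 go.py 524.9 -127.1 83.2 85.2
```

```text
clk 7.3167 pos [ 525.5 -127.3   86.1] d [-0.6  0.2 -2.9] rot [0.06 0.13 0.03] F [-0.6 -0.8  2.5] M [0.1  0.24 0.03] w 10.9
```

arm_command(rot=[[0, 0.1, 0], [0, 0, 0], [0, 0, 0]], slide=[[-0.6, 0, -3], [0, 0, -1], [0, 0, -1]], gripper=[5, 5, 5])

```text
clock: 7.57
eef_pos: [525.6, -127.3, 83.1]
tool_rot: [3.14, 0.001, 1.487]
force: [-3.4, 1.6, 19.3]
width: 11.1
```

```bash
python3 go.py 524.9 -127.1 83.2 85.2
```

```text
clk 7.5667 pos [ 525.6 -127.3   83.1] d [-0.7  0.2  0.1] rot [0.07 0.11 0.03] F [-3.4  1.6 19.3] M [ 0.19  1.07 -0.02] w 11.1
```

Flush at z = 83.1 with contact on the rim. Before twisting, I'll check that the lid has seated properly.

arm_command(rot=[[0, 0, 0], [0, 0, 0]], slide=[[0, 0, -0.3], [0, 0, -0.3]], gripper=[5, 5])

```text
clock: 7.73
eef_pos: [525.4, -127.3, 83.4]
tool_rot: [3.139, 0.001, 1.487]
force: [-1.3, 0.7, 3.6]
width: 10.8
```

```bash
python3 go.py 524.9 -127.1 83.2 85.2
python3 - <<'E'
from lid import *
s=telemetry.read_state();print(s['qpos'].round(2))
c=get_calibration('wrist');p,d=get_image('wrist'); cv2.imwrite("pics/w6.png",cv2.resize(p[130:370,150:420,::-1],None,fx=2.5,fy=2.5,interpolation=2)); np.savez("w6.npz",p=p,d=d,c=c,e=s['eef_pos'],r=s['tool_rot'])
lidfit('w6.npz')
E
```

```text
clk 7.7333 pos [ 525.4 -127.3   83.4] d [-0.5  0.2 -0.2] rot [0.07 0.12 0.03] F [-1.3  0.7  3.6] M [0.07 0.23 0.03] w 10.8
[ 0.18  0.69  0.01  1.95 -0.02  0.5   1.69]
w6.npz n [-2.3e-03 -2.0e-04  1.0e+00] cen [ 524.54 -127.1    75.27] r 41.00404024684662
bar 2957 ((524.8826293945312, -125.88436126708984), (60.118492126464844, 20.002717971801758), 1.462363839149475)
[(238, np.int64(271), np.int64(297)), (250, np.int64(271), np.int64(297)), (262, np.int64(272), np.int64(297)), (274, np.int64(262), np.int64(307)), (286, np.int64(273), np.int64(296)), (298, np.int64(273), np.int64(296))]
bar yaw -4.655816715351961 pt [[ 511.39806864 -126.0396223 ]]
tool yaw 85.17276664837198 TCP [ 525.44379201 -127.34042523   83.41621247] origin of lid in tool [ 0.18 -0.93 13.14] n in tool [-1.5e-03 -1.0e-04 -1.0e+00]
```

View pics/w6.png

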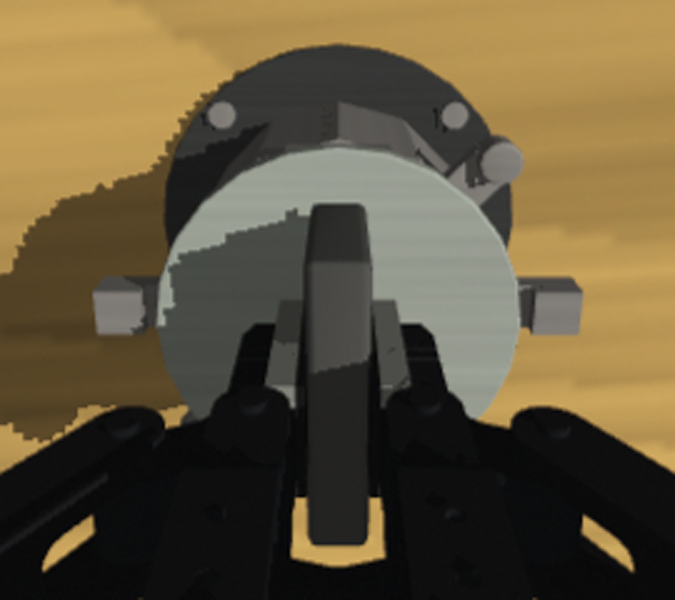

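Seated: flange top at 75.3, centred, bar yaw -4.7°. Now I'll twist clockwise under a light push.

arm_command(rot=[[0, 0, -2], [0, 0, -3], [0, 0, -3], [0, 0, -3], [0, 0, -2]], slide=[[-0.1, -0.1, -0.7], [-0.1, 0, -0.6], [-0.1, -0.1, -0.6], [0, 0, -0.6], [-0.1, 0, -0.6]], gripper=[5, 5, 5, 5, 5])

```text
clock: 8.2
eef_pos: [526.1, -128.9, 83.2]
tool_rot: [3.136, 0.002, 1.249]
force: [-1.8, 0.4, 11.4]
width: 10.9
```

```bash
python3 go.py 524.6 -127.4 83.2 40.2
```

```text
clk 8.2 pos [ 526.1 -128.9   83.2] d [-1.5  1.5 -0. ] rot [  0.26   0.18 -31.34] F [-1.8  0.4 11.4] M [0.21 0.75 0.21] w 10.9
```

arm_command(rot=[[0.1, 0.1, -2], [0, 0, -3], [0, 0, -3], [0, 0, -3], [0, 0, -2]], slide=[[-0.7, 0.7, -0.4], [-0.4, 0.4, -0.4], [-0.2, 0.2, -0.4], [0, 0, -0.4], [0, 0, -0.4]], gripper=[5, 5, 5, 5, 5])

```text
clock: 8.62
eef_pos: [525.7, -129.0, 83.2]
tool_rot: [3.136, 0.002, 1.008]
force: [-0.3, 0.5, 8.8]
width: 11.0
```

```bash
python3 go.py 524.6 -127.5 83.2 40.2
```

```text
clk 8.6167 pos [ 525.7 -129.    83.2] d [-1.1  1.5 -0. ] rot [  0.3    0.19 -17.56] F [-0.3  0.5  8.8] M [0.22 0.62 0.18] w 11.0
```

arm_command(rot=[[0.2, 0.1, -3], [0, 0, -3], [0, 0, -3], [0, 0, -2], [0, 0, 0]], slide=[[-0.8, 1, -0.4], [-0.4, 0.6, -0.4], [-0.2, 0.3, -0.4], [0, 0.2, -0.4], [0, 0, -0.4]], gripper=[5, 5, 5, 5, 5])

```text
clock: 9.03
eef_pos: [525.4, -129.0, 83.3]
tool_rot: [3.135, 0.0, 0.802]
force: [-2.2, 0.8, 8.2]
width: 11.0
```

```bash
python3 go.py 524.5 -127.6 83.2 40.2
```

```text
clk 9.0333 pos [ 525.4 -129.    83.3] d [-0.9  1.4 -0.1] rot [ 0.29  0.24 -5.76] F [-2.2  0.8  8.2] M [0.35 0.59 0.08] w 11.0
```

arm_command(rot=[[0.3, 0.2, -2.5], [0, 0, -2], [0, 0, -0.8], [0, 0, 0]], slide=[[-0.8, 1.3, -0.4], [-0.2, 0.4, -0.5], [0, 0, -0.5], [0, 0, -0.5]], gripper=[5, 5, 5, 5])

```text
clock: 9.37
eef_pos: [525.4, -129.2, 83.2]
tool_rot: [3.138, -0.001, 0.702]
force: [-2.8, 1.0, 9.9]
width: 10.6
```

```bash
python3 go.py 524.5 -127.6 83.2 40.2
python3 - <<'E'
from lid import *
s=telemetry.read_state()
c=get_calibration('wrist');p,d=get_image('wrist'); cv2.imwrite("pics/w7.png",cv2.resize(p[130:370,150:420,::-1],None,fx=2.5,fy=2.5,interpolation=2)); np.savez("w7.npz",p=p,d=d,c=c,e=s['eef_pos'],r=s['tool_rot'])
lidfit('w7.npz')
E
```

```text
clk 9.3667 pos [ 525.4 -129.2   83.2] d [-0.9  1.6 -0. ] rot [ 0.13  0.2  -0.05] F [-2.8  1.   9.9] M [0.32 0.72 0.17] w 10.6
w7.npz n [-9.e-04 -1.e-04  1.e+00] cen [ 524.17 -128.96   75.08] r 40.987367563797804
bar 2937 ((523.9551391601562, -129.40196228027344), (20.109600067138672, 59.522735595703125), 38.202392578125)
[(238, np.int64(272), np.int64(298)), (250, np.int64(271), np.int64(297)), (262, np.int64(272), np.int64(297)), (274, np.int64(262), np.int64(307)), (286, np.int64(273), np.int64(296)), (298, np.int64(273), np.int64(296))]
bar yaw 130.38378000404714 pt [[ 515.64547722 -118.91655868]]
tool yaw 40.248165457818 TCP [ 525.35158001 -129.22956968   83.21054305] origin of lid in tool [-0.74 -1.02 13.12] n in tool [ 4.0e-04  3.5e-03 -1.0e+00]
```

View pics/w7.png

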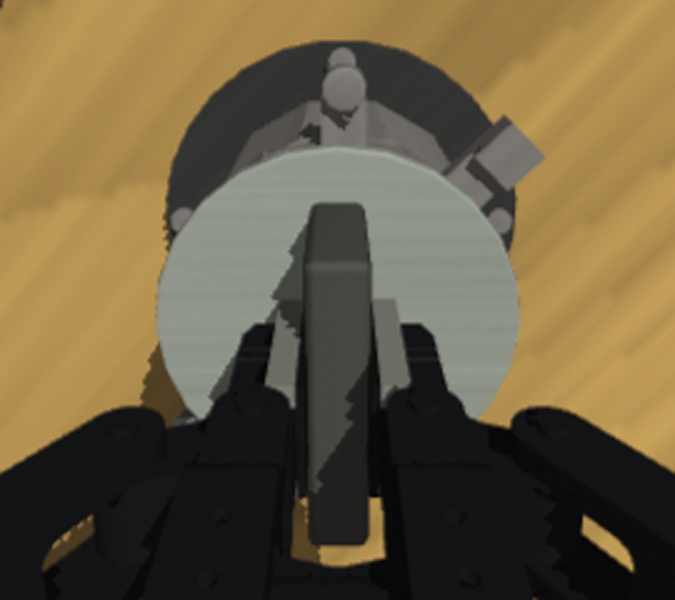

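The stud at (343,88) lies in line with the bar at (338,260). Bar yaw is -49.6° against the target -49.8°, and the flange is flush. I'll add a bit more push margin and check that it holds still.

arm_command(rot=[[0, 0, 0]], slide=[[-0.2, 0.6, -0.8]], gripper=[5])

```text
clock: 9.5
eef_pos: [525.4, -129.2, 83.2]
tool_rot: [3.137, -0.001, 0.703]
force: [-2.2, -0.9, 13.9]
width: 11.0
```

Run:
```python
from lid import *
for i in range(8):
    p,d=get_image('wrist'); s=telemetry.read_state()
    print(s['clock'],s['eef_pos'].round(2),np.degrees(s['tool_rot']).round(2),s['force'].round(1),round(s['width'],1),abs(s['qd']).max().round(4))
c=get_calibration('wrist');np.savez("w8.npz",p=p,d=d,c=c,e=s['eef_pos'],r=s['tool_rot'])
lidfit('w8.npz')
p,d=get_image('top'); o=np.load('top0.npz')['p']
cv2.imwrite('pics/top8.png',p[:,:,::-1])
```

```text
9.55 [ 525.34 -129.24   83.2 ] [ 1.7971e+02 -7.0000e-02  4.0250e+01] [-1.7 -0.9 11.3] 10.9 0.0018
9.6 [ 525.36 -129.2    83.19] [ 1.7972e+02 -7.0000e-02  4.0260e+01] [-1.6 -0.1 11.7] 11.0 0.0022
9.65 [ 525.38 -129.2    83.2 ] [ 1.7971e+02 -7.0000e-02  4.0260e+01] [-2.2 -0.8 11. ] 11.0 0.0014
9.7 [ 525.35 -129.2    83.21] [ 1.7972e+02 -7.0000e-02  4.0260e+01] [-1.5 -0.9 10.9] 11.0 0.0012
9.75 [ 525.39 -129.24   83.21] [ 1.7971e+02 -7.0000e-02  4.0250e+01] [-1.  -0.6 11.1] 10.8 0.0022
9.8 [ 525.33 -129.21   83.19] [ 1.7972e+02 -7.0000e-02  4.0260e+01] [-2.2 -0.9 10.9] 10.7 0.0012
9.85 [ 525.35 -129.24   83.18] [ 1.7972e+02 -7.0000e-02  4.0250e+01] [-1.9 -0.8 11.3] 10.8 0.0017
9.9 [ 525.38 -129.23   83.21] [ 1.7971e+02 -7.0000e-02  4.0260e+01] [-2.1 -0.3 11.5] 10.9 0.0021
w8.npz n [-0.0011 -0.0012  1.    ] cen [ 524.17 -129.     75.06] r 41.00241002124501
bar 2957 ((524.71875, -129.2497100830078), (20.122358322143555, 60.11567687988281), 41.67930603027344)
[(238, np.int64(271), np.int64(298)), (250, np.int64(272), np.int64(297)), (262, np.int64(271), np.int64(297)), (274, np.int64(262), np.int64(307)), (286, np.int64(273), np.int64(297)), (298, np.int64(273), np.int64(296))]
bar yaw 130.4191958249084 pt [[ 515.57082377 -118.91140107]]
tool yaw 40.2554170520409 TCP [ 525.38033519 -129.23354879   83.2121818 ] origin of lid in tool [-0.78 -1.03 13.15] n in tool [-4.0e-04  5.2e-03 -1.0e+00]
```

View pics/top8.png

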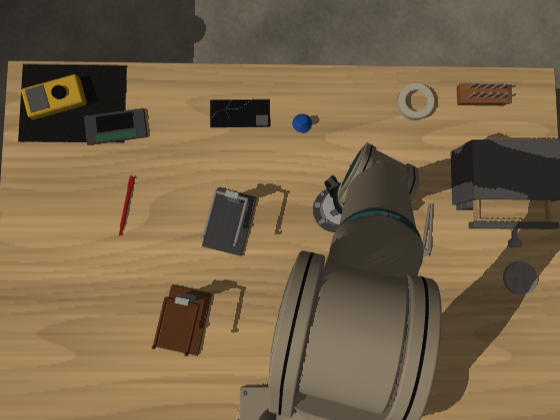

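Everything is steady and the bystanders are where they were: phone panel at (240,113), cup at (302,123), spudger at (127,205) and tweezers at (430,229). Handing in.

```bash
python3 -c "
from cell import ctrl
print(ctrl.finish_job())"
```

```text
the job is handed in; nothing more can be done
None
```

The lid is on the pot, twisted halfway and held there, and I handed the job in at about 10 s without letting go. I gripped it by its bar, lifted it straight off the grey hook, lowered it through the notches until it was flush, then turned it about 45° clockwise under a light push.

Last checks before handing in:
- **Flush and level:** the flange underside is about 0.1 mm above the rim, and the lid is level within 0.002 rad.
- **Grip bar:** its yaw is -49.6°. The line through the round studs measured about -49.8°, so it is well short of the lock.
- **Still and pressed:** over 0.4 s the tool stayed within 0.1 mm with a steady 11 N reading on the tool. The fingers held the bar at 11 mm, its 12 mm width within the reading error.
- **Bystanders:** all four look unmoved in the top picture. This was by eye, not measured.

**Off-centre:** the lid drifted off the pot's axis during the twist and stayed about 2.2 mm off (limit 6 mm). A last small nudge toward the centre did not move it.

**Disagreement:** the first coarse reading of the bar's yaw from the top camera was -22°. The wrist camera gave -28°, which I used because its measured bar size matched the 60 x 12 mm given.

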